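# Screw the thumb-bar cap onto the flux jar

## Task

Put the cap with the thumb bar on the open jar in the steel stand. Turn it backwards (anticlockwise from above) under light pressure until it clicks down into the thread, then screw it forwards until it is fully home and snug, and let go. Be gentle: never force the cap against the thread, and leave the other things on the bench where they are.

Things in the scene. Friction and masses are not known exactly. Their poses are not given: they have to be found in the camera images.
- cap: white screw cap, 65 mm across, skirt and deck 22 mm high, 48 mm with its bar; origin on its axis at the skirt's lower edge, z up, x along the bar. Three lugs inside the skirt. Right-hand thread: forward is clockwise seen from above, and falls 8 mm per 120 degrees. If it lies tilted on the neck (0.1 rad or more), one lug is caught on an edge: lift, turn a little and set it down again.
- cap_bar (a point): centre of the cap's thumb bar, 35 mm above the skirt's edge: 44 mm long (along x), 14 mm wide (along y), 26 mm high, standing on the flat deck; grip it across its width, with some 40 N. Cap about 60 g.
- jar: brown glass jar 66 mm across, fixed in a folded steel stand 110 x 100 mm; origin under the stand, z up. Its neck has three thread starts, 120 degrees apart, at unknown angles. The cap's lugs rest on ridges; forward, they run against stop teeth 3 mm high; turned back (at most 120 degrees) under 2 to 5 N they drop 7 to 9 mm into starts 40 degrees wide (lugs 16), walled at the back.
- jar_mouth (a point): centre of the jar's rim, 96 mm above the bench, z up. Height of the cap's origin from here: lugs on the ridges -7 mm (-4 mm on a tooth), clicked into a start -14 to -16 mm, home -18 mm. 55 to 95 degrees forward from the click the moment rises on a soft liner: 0.1 to 0.6 N m is snug, soon after comes a hard stop. Neck 40 mm across (ridges 52), clearance to the cap 2.5 mm all round.
- small_cap: bystander: plain round white cap without a bar, 32 mm across, 14 mm high; origin at its underside
- solder_spool: bystander: grey spool standing on end, 48 mm across, 37 mm high; origin at its underside
- pliers: bystander: pliers lying flat, 180 mm long, 60 mm wide, 12 mm high; origin at the joint, x towards the jaws
- cutters: bystander: side cutters lying flat, 150 mm long, 60 mm wide, 12 mm high; origin at the joint, x towards the jaws
- tweezers: bystander: steel tweezers lying flat, 125 mm long along x, 6 mm high; origin at the middle
- screwdriver: bystander: screwdriver lying along its x, 160 mm long, handle towards -x
- parts_tin: bystander: open round aluminium tin, 48 mm across, 28 mm high; origin at its underside
Not all that is in view belongs to the job. Leave any turquoise or yellow look-alike of the cap alone.

How it is judged:
On the way:
1. the cap has clicked down into the thread entry (horizontal distance between cap and jar_mouth below 0.004 m and z of cap in the frame of jar below 0.083 m).
At the end, for the whole second after the job is handed in: The cap is on the jar, within 4 mm of its axis, level within 0.06 rad, fully home (lower edge at most 0.8 mm above its seated height), snug (it still presses on the thread with more than 5 N in all), at rest and released (horizontal distance between cap and jar_mouth below 0.004 m and z of cap in the frame of jar below 0.0788 m and angle between cap's own z axis and vertical below 0.06 rad and contact force between cap and jar above 5 N and linear speed of cap below 0.01 m/s); the robot touches nothing.
It fails at once if the cap is forced: more than 100 N between cap and jar (contact force between cap and jar above 100 N).
It fails at once if a bystander is moved by more than 20 mm (distance of any of small_cap, solder_spool, pliers, cutters, tweezers, screwdriver, parts_tin from where it was at the start of the episode above 0.02 m).
It also fails if it takes over 72 s, if anything falls off the work surface, if the arm or the gripper's body presses on something with over 40 N, if the wrist force passes 120 N, or if a joint passes its speed limit or range.

## Robot

A 7-joint arm with a two-finger parallel gripper is mounted at the origin on the work surface. World frame = base frame: x ahead of the robot, y to its left, z up, the work surface at z = 0. Lengths are in m, angles in rad, forces in N, time in s.
With the tool pointing down it reaches from about 0.4 to 0.85 m from the base axis. Payload 4.5 kg.
Tool frame: the origin (TCP) lies on the centre line of the jaws, within the pads' length; the fingertips stand r.tips_ahead ahead of it and the grasp point (between the pads) is the TCP (r.tips_ahead is the distance from the TCP to the fingertips, in m); z points along the fingers, y is the direction in which the jaws open and shut (so a half turn about z gives the same grasp; the last joint's range is limited). The gripper opens to 88 mm and grips with 3 to 60 N. Pads are 18 mm wide; open, the fingers measure 123 mm over their backs; the gripper's body (75 mm by 187 mm) begins 45 mm behind the grasp point.
Start: joints at [-1.138, 0.689, -0.195, 1.565, 0.157, 0.902, -0.215], TCP at [0.243, 0.576, 0.258] pointing down, gripper open.
Joint ranges: [-3.01, 3.01], [-0.46, 2.08], [-1.47, 1.51], [0.13, 2.56], [-1, 4.14], [0.04, 2.09], [-2.66, 2.66]. Speed limits (rad/s): [2.57, 2.57, 3.14, 3.14, 3.14, 3.14, 3.14].

## Interface

Orientations are given as a unit quaternion [x, y, z, w].
In Python, from plant import r gives the robot as it stands.
- The arm moves only by the shell command python3 -m inch 'ROWS' [FORCE]. ROWS is JSON, a list of rows, each a list of 5 numbers: the shift along the world's x, y, z in units of 25 mm (1.0 is 25 mm), then the turn about the world's z in units of 6 degrees (1.0 is 6 degrees), then the finger opening in mm, from 0 to 88.1. A call has 1 to 5 rows; each row shifts and turns the commanded pose from where the row before left it; what a row does not reach is not made up. A row lasts 1/10 s, in which the tool goes at most 50 mm and 8.59 degrees, less where a joint would pass 70% of its speed; a pose out of reach is approached as far as the arm can. A call is refused whole if a number of a shift passes 1 or a number of a turn 1, either way. A call with a gripper value outside its range is refused whole. The fingers move at their own pace and stop on an object; FORCE is the grip in N (left out, the last holds). Time passes only in rows, so rows that do not move let the fingers close. It gives the time, the measured TCP pose, the force and the opening at its end, in the units of the state.
- r.get_state(): the state, without advancing time (a new reading comes with each control period).
- r.snapshot(name): name is "scene" or "top" or "wrist"; returns a dict with "pixels" (400x640x3 uint8, red, green, blue), "range_z" (400x640 float32, m along the optical axis (not along the pixel's ray), 0 where there is no reading), "K" (3x3 intrinsics, pixels), "position" and "attitude" of the camera in the world. Camera axes: x right, y up, looking along -z (the intrinsics and any distortion apply to the point x, -y, -z); pixel columns grow to the right and rows downward; lengths in m; the calibration is good to about 2 mm. A picture is of the moment at which its call begins.
- r.finish_job(): hands the job in, once; it reports no verdict.
The state is a dict: "clock": time; "q": joint angles; "qd": joint speeds; "joint_torque": joint torques, N m; "tool_pos": TCP position; "eef_rot": TCP orientation; "contact_force": force on the tool from outside, world axes, zero at the start; "moment": the same for the moment, N m; "opening": opening from 0.0 (shut) to 1.0 (fully open).
Only numpy, scipy, OpenCV 4.12 (cv2) and the standard library are available. Lean on these libraries where they do the work, as an engineer would, in place of code of your own. Each camera call takes 0.05 s, during which the arm holds its last target. There are 200 camera calls.

## Working session

There is one attempt and no reset: what is moved stays moved. The work goes in short steps, Python scripts to look and compute and a shell command to move; the robot and the scene stay as the last step left them, time stands still between calls to the robot, and variables do not carry over. Pictures are saved under pics/ and viewed, about 8 in all and at most 12, crops included, and the job is handed in when it is done.

```bash
ls; mkdir -p pics
cat > h.py <<'E'
import numpy as np, cv2
from plant import r
from scipy.spatial.transform import Rotation as R
def snap(n):
    s=r.snapshot(n); a=np.array(s["attitude"],float)
    s["R"]=R.from_quat(a).as_matrix() if a.size==4 else a.reshape(3,3)
    s["p"]=np.array(s["position"]); return s
def cloud(s):
    K=s["K"]; z=s["range_z"]; v,u=np.mgrid[:z.shape[0],:z.shape[1]]
    P=np.stack([(u-K[0,2])/K[0,0]*z,-(v-K[1,2])/K[1,1]*z,-z],-1)
    return P@s["R"].T+s["p"]
def save(n,im): cv2.imwrite("pics/"+n+".png",cv2.cvtColor(im,cv2.COLOR_RGB2BGR))
def px(s,P):
    c=s["R"].T@(np.array(P)-s["p"]);K=s["K"];return K[0,2]-K[0,0]*c[0]/c[2],K[1,2]+K[1,1]*c[1]/c[2]
E
python3 - <<'E'
from h import *
for n in("top","scene"):
    s=snap(n); save(n+"0",s["pixels"]); np.savez("pics/"+n+"0.npz",c=cloud(s),im=s["pixels"])
    print(n,s["attitude"],s["p"],s["K"])
st=r.get_state();print(st,r.tips_ahead)
E
```

```text
pics
top [ 0.04509643 -0.02262292 -0.70456116  0.7078475 ] [ 0.46193774 -0.01610687  1.0107791 ] [[387.92783886   0.         319.0777573 ]
 [  0.         387.92783886 201.03788009]
 [  0.           0.           1.        ]]
scene [0.08060408 0.30700111 0.91771087 0.23887248] [0.80184421 0.45374415 0.76972025] [[400.49414328   0.         314.62161114]
 [  0.         400.49414328 199.58541625]
 [  0.           0.           1.        ]]
{'clock': 0.1, 'q': array([-1.13818843,  0.68993132, -0.19453711,  1.56623047,  0.15731296,
        0.90249789, -0.21507993]), 'qd': array([ 0.00280792, -0.00152637, -0.00209389, -0.00373454, -0.00053761,
        0.00036432,  0.00124059]), 'joint_torque': array([-2.71795085e-03, -5.28501856e+01, -1.27141222e+00, -1.53837508e+01,
       -5.25634142e-02,  1.98022768e-03,  3.37772792e-05]), 'tool_pos': array([0.24252442, 0.57544602, 0.25697371]), 'eef_rot': array([ 1.98028016e-01,  9.80196003e-01, -8.29808233e-04, -1.07704676e-04]), 'contact_force': array([ 0.20021725, -0.74004937,  0.08620663]), 'moment': array([-0.0510597 ,  0.02622754, -0.00111353]), 'opening': 1.0032560596545443} 0.019
```

View pics/top0.png

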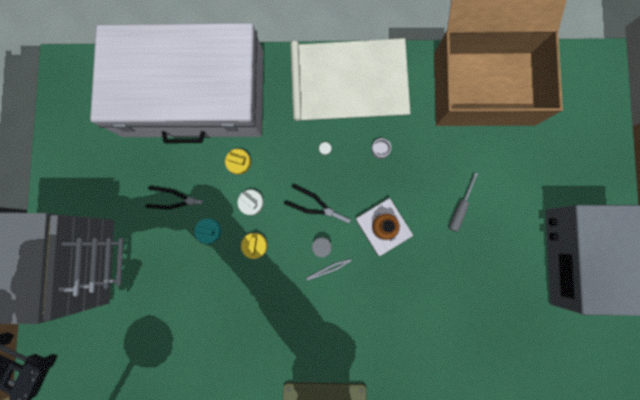

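View pics/scene0.png

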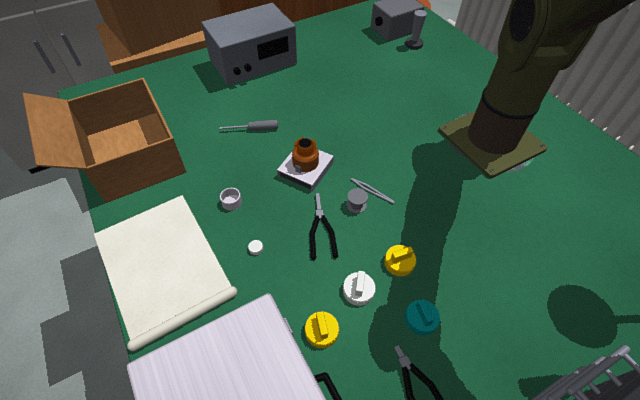

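Candidates for the cap in the top view: white with bar (250,202), yellow (237,161) and (254,245), turquoise (207,231), and the plain small white cap (325,148). I choose the white one with the bar at (250,202). The jar in its stand is at (386,225).

Run:
```python
from h import *
for n,cp,jp in(("top",(250,202),(386,225)),("scene",(359,288),(305,152))):
    d=np.load(f"pics/{n}0.npz");c=d["c"];im=d["im"].astype(int)
    u,v=cp;w=32
    sub=c[v-w:v+w,u-w:u+w];si=im[v-w:v+w,u-w:u+w]
    white=(si.min(-1)>110)&(si.max(-1)-si.min(-1)<40)
    bar=white&(sub[...,2]>.038)&(sub[...,2]<.06);al=white&(sub[...,2]>.012)&(sub[...,2]<.03)
    P=sub[bar][:,:2]
    print(n,"z pct",np.percentile(sub[white][:,2],[5,50,95]),"bar n",bar.sum())
    rc=cv2.minAreaRect((P*1000).astype(np.float32));print(" bar rect mm",rc)
    Q=sub[al][:,:2];print(" deck circ",cv2.minEnclosingCircle((Q*1000).astype(np.float32)))
    u,v=jp;w=30;sub=c[v-w:v+w,u-w:u+w]
    m=(sub[...,2]>.088)&(sub[...,2]<.105);Q=sub[m][:,:2]
    print(" rim n",m.sum(),cv2.minEnclosingCircle((Q*1000).astype(np.float32)),sub[...,2].max())
d=np.load("pics/scene0.npz")["im"]
save("crop1",cv2.resize(np.hstack([d[258:318,329:389],d[122:182,275:335]]),(800,400),interpolation=2))
```

```text
top z pct [0.00041332 0.02252335 0.04883918] bar n 100
 bar rect mm ((553.4550170898438, 193.73291015625), (43.92208480834961, 13.800663948059082), 50.55226516723633)
 deck circ ((553.3829956054688, 193.68075561523438), 32.057701110839844)
 rim n 328 ((491.1563720703125, -149.6333465576172), 26.036222457885742) 1.0107791012827563
scene z pct [0.0166986  0.02145177 0.04778127] bar n 151
 bar rect mm ((554.85107421875, 195.81588745117188), (42.860721588134766, 13.873261451721191), 50.925987243652344)
 deck circ ((554.063720703125, 195.1614532470703), 32.30949401855469)
 rim n 240 ((492.7541198730469, -148.7411651611328), 27.054622650146484) 0.7697202515417396
```

View pics/crop1.png

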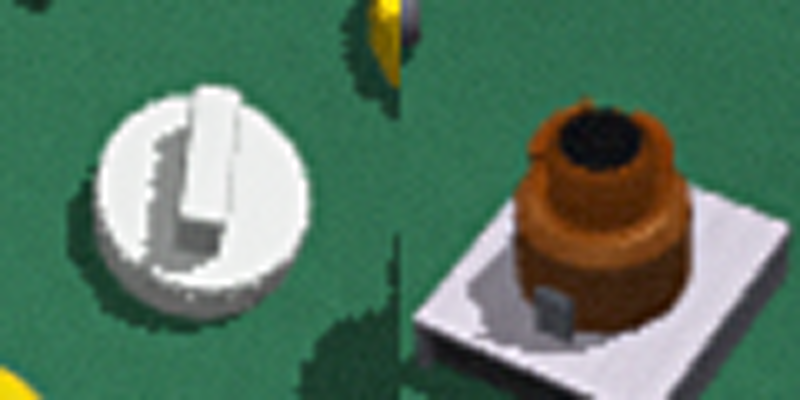

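The crop confirms a white cap with a thumb bar, centred at crop (205,200), and the jar's neck and three-start rim. Measured cap is (0.554, 0.194) with its bar at 50.7°, and the jar is at about (0.492, -0.149). The deck, bar and rim sizes agree with those given. I'm approaching the cap now.

```bash
python3 -m inch '[[0.7,-0.85,0,-1,88],[0.7,-0.85,0,-1,88],[0.7,-0.85,0,-1,88],[0.7,-0.85,0,-1,88],[0.7,-0.85,0,-1,88]]' 40
python3 -m inch '[[0.7,-0.85,-0.2,-1,60],[0.7,-0.85,-0.2,-1,60],[0.7,-0.85,-0.2,-1,60],[0.7,-0.85,-0.2,-1,60],[0.7,-0.85,-0.2,-1,60]]'
python3 -m inch '[[0.7,-0.85,-0.2,-1,60],[0.7,-0.85,-0.2,-1,60],[0.7,-0.85,-0.2,-1,60],[0.7,-0.85,-0.2,-1,60],[0.7,-0.85,-0.2,-1,60]]'
python3 - <<'E'
from h import *
s=r.get_state();x=R.from_quat(s["eef_rot"]).as_matrix();print(s["clock"],s["q"],s["tool_pos"],np.degrees(np.arctan2(x[1,1],x[0,1])),x[:,2])
E
```

```text
clock: 0.6
tool_pos: [0.3306, 0.4687, 0.2575]
eef_rot: [0.447, 0.895, -0.0, -0.0]
contact_force: [0.8, 0.3, -0.2]
opening: 0.997
clock: 1.1
tool_pos: [0.418, 0.3624, 0.2323]
eef_rot: [0.663, 0.748, -0.0, -0.0]
contact_force: [0.5, 0.2, 0.0]
opening: 0.685
clock: 1.6
tool_pos: [0.5055, 0.2563, 0.2072]
eef_rot: [0.834, 0.551, -0.0, -0.0]
contact_force: [0.7, 0.9, 0.6]
opening: 0.68
1.6 [-0.66401837  0.68739903  0.1927686   1.80789249 -0.19826723  0.66571899
 -0.76039862] [0.50550844 0.25631545 0.2072431 ] -23.08502982209256 [-6.32456669e-04 -2.49795193e-04 -9.99999769e-01]
```

```bash
python3 -m inch '[[0.65,-0.82,-0.6,-0.9,60],[0.65,-0.82,-0.6,-0.9,60],[0.64,-0.83,-0.6,-0.9,60],[0,0,-0.6,0,60],[0,0,0,0,60]]'
python3 - <<'E'
from h import *
s=r.get_state();x=R.from_quat(s["eef_rot"]).as_matrix();print(s["tool_pos"],np.degrees(np.arctan2(x[1,1],x[0,1])))
w=snap("wrist");save("w1",w["pixels"]);c=cloud(w);z=c[...,2]
im=w["pixels"].astype(int)
near=np.hypot(c[...,0]-.554,c[...,1]-.1945)<.05
wh=(im.max(-1)-im.min(-1)<40)&(im.min(-1)>90)&near&(w["range_z"]>.05)
for lo,hi in((.04,.056),(.014,.03)):
    P=c[wh&(z>lo)&(z<hi)]; print(len(P),np.median(P[:,2]) if len(P) else 0)
    if len(P)>20: print(cv2.minAreaRect((P[:,:2]*1000).astype(np.float32)),cv2.minEnclosingCircle((P[:,:2]*1000).astype(np.float32)))
E
```

```text
clock: 2.1
tool_pos: [0.5525, 0.1943, 0.1457]
eef_rot: [0.903, 0.43, -0.002, -0.0]
contact_force: [-0.0, 0.0, -0.8]
opening: 0.677
[0.55245782 0.19426339 0.1456504 ] -39.12538232094389
822 0.04714558835995071
((553.9489135742188, 194.2537078857422), (43.16394805908203, 13.844254493713379), 51.628326416015625) ((553.3915405273438, 194.81460571289062), 22.31332015991211)
2807 0.021249023571281833
((553.7807006835938, 194.60757446289062), (61.92083740234375, 63.903282165527344), 50.856903076171875) ((553.49365234375, 194.0775909423828), 32.23554611206055)
```

View pics/w1.png

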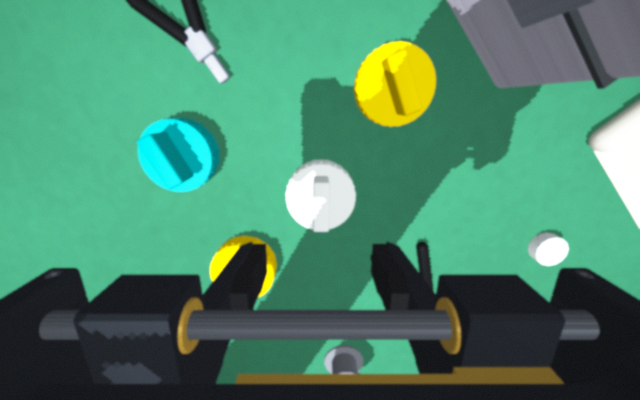

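The wrist view shows the white cap at (320,195) with its bar lying between the fingers and the jaws clear. I'm descending to grip and lift.

```bash
python3 -m inch '[[0.05,0,-0.9,0,50],[0,0,-0.9,0,50],[0,0,-0.9,0,50],[0,0,-0.9,0,50],[0,0,-0.5,0,50]]'
python3 -m inch '[[0,0,0,0,5],[0,0,0,0,5],[0,0,0,0,5],[0,0,0,0,5],[0,0,0,0,5]]' 40
python3 -m inch '[[0,0,0,0,5],[0,0,0.3,0,5],[0,0,0.9,0,5],[0,0,1,0,5],[0,0,1,0,5]]'
```

```text
clock: 2.65
tool_pos: [0.5541, 0.1966, 0.0445]
eef_rot: [0.902, 0.431, -0.0, -0.001]
contact_force: [-1.3, -0.8, 0.2]
opening: 0.567
clock: 3.15
tool_pos: [0.5554, 0.1957, 0.0461]
eef_rot: [0.903, 0.43, 0.001, 0.0]
contact_force: [-1.1, 0.9, 3.6]
opening: 0.156
clock: 3.65
tool_pos: [0.5545, 0.1953, 0.1262]
eef_rot: [0.903, 0.43, -0.0, -0.0]
contact_force: [0.9, -0.2, -0.9]
opening: 0.15
```

```bash
python3 -m inch '[[0,-0.6,1,0,5],[-0.2,-0.98,1,0,5],[-0.2,-0.98,0.6,0,5],[-0.2,-0.98,0,0,5],[-0.2,-0.98,0,0,5]]'
python3 -m inch '[[-0.2,-0.98,0,0,5],[-0.2,-0.98,0,0,5],[-0.2,-0.98,0,0,5],[-0.2,-0.9,0,0,5],[-0.2,-0.6,0,0,5]]'
python3 - <<'E'
from h import *
s=r.get_state();x=R.from_quat(s["eef_rot"]).as_matrix();print(s["tool_pos"],np.degrees(np.arctan2(x[1,1],x[0,1])),s["q"])
for n in("wrist","top","scene"):
    w=snap(n);c=cloud(w);z=c[...,2];im=w["pixels"].astype(int)
    br=(im[...,0]-im[...,2]>30)&(np.hypot(c[...,0]-.492,c[...,1]+.149)<.045)
    for lo,hi in((.088,.103),(.03,.08)):
        P=c[br&(z>lo)&(z<hi)];print(n,len(P),P[:,2].max() if len(P) else 0,cv2.minEnclosingCircle((P[:,:2]*1000).astype(np.float32)) if len(P)>9 else '')
    if n!="top": save(n+"2",w["pixels"])
E
```

```text
clock: 4.15
tool_pos: [0.5347, 0.0816, 0.1912]
eef_rot: [0.903, 0.43, 0.001, 0.0]
contact_force: [0.1, -0.2, -1.2]
opening: 0.158
clock: 4.65
tool_pos: [0.5093, -0.0307, 0.1906]
eef_rot: [0.903, 0.429, -0.0, 0.0]
contact_force: [0.4, 0.5, -0.6]
opening: 0.155
[ 0.50930898 -0.03066085  0.19059785] -39.17536807343088 [-0.14115732  0.65346867  0.17896258  1.98785138 -0.21819691  0.51836583
 -0.49196608]
wrist 0 0 
wrist 465 0.069179993657454 ((511.14678955078125, -135.16481018066406), 18.61341094970703)
top 198 0.09937707062693413 ((491.0452880859375, -149.47679138183594), 25.965435028076172)
top 89 0.07998157505210668 ((492.81719970703125, -147.39431762695312), 31.817834854125977)
scene 113 0.09740688664929109 ((499.1224365234375, -147.6171417236328), 25.714574813842773)
scene 258 0.07971872958370252 ((505.2686462402344, -141.16416931152344), 28.423757553100586)
```

View pics/wrist2.png

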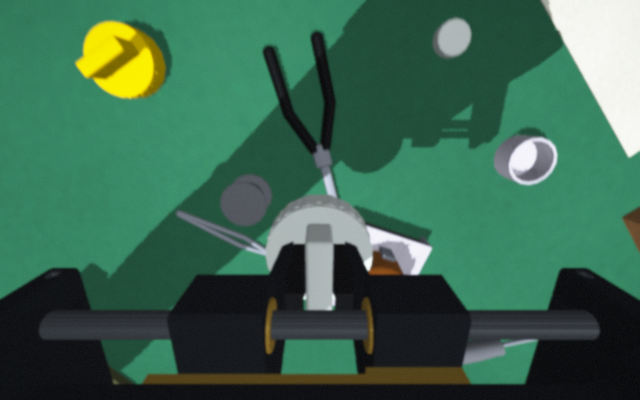

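The wrist view shows the cap held upright at (318,255), with the jar hidden behind the gripper. I'll calibrate the cap against the TCP in the fixed cameras while moving over the mouth.

```bash
python3 -m inch '[[-0.15,-0.9,0,0,5],[-0.15,-0.9,0,0,5],[-0.15,-0.95,0,0,5],[-0.13,-0.95,0,0,5],[-0.1,-0.98,0,0,5]]'
python3 - <<'E'
from h import *
s=r.get_state();print(s["tool_pos"],s["contact_force"]);tp=s["tool_pos"]
for n in("top","scene"):
    w=snap(n);c=cloud(w);z=c[...,2];im=w["pixels"].astype(int)
    m=(im.max(-1)-im.min(-1)<30)&(im.min(-1)>85)&(np.hypot(c[...,0]-tp[0],c[...,1]-tp[1])<.05)&(z>.13)&(z<.185)
    P=c[m];print(n,len(P))
    if len(P)>9: 
        P=P[P[:,2]<.176]; print(np.median(P,0),cv2.minEnclosingCircle((P[:,:2]*1000).astype(np.float32)))
    save(n+"3",w["pixels"]); u,v=map(int,px(w,[.492,-.149,.12])); save(n+"3c",cv2.resize(w["pixels"][v-50:v+50,u-60:u+60],(720,600),interpolation=2))
E
```

```text
clock: 5.3
tool_pos: [0.4935, -0.1445, 0.1903]
eef_rot: [0.902, 0.431, 0.0, -0.0]
contact_force: [-0.1, 0.6, -0.5]
opening: 0.15
[ 0.49351181 -0.14453343  0.19027468] [-0.14930603  0.57070666 -0.4821872 ]
top 10
[ 0.51318032 -0.12380164  0.1641888 ] ((513.1127319335938, -123.70658111572266), 6.062207221984863)
scene 425
[ 0.50411642 -0.13133189  0.16444933] ((491.76171875, -148.740234375), 32.44126892089844)
```

View pics/scene3c.png

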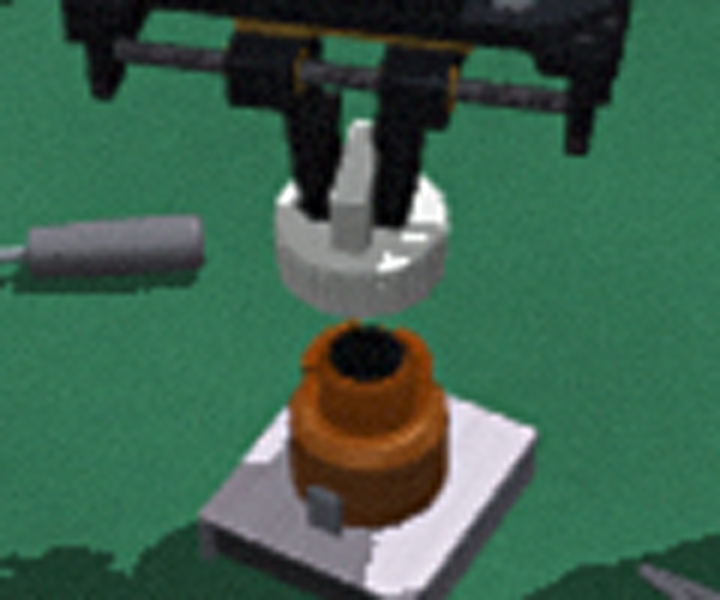

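Seen by the scene camera, the cap (crop ~(361,240)) hangs over the jar mouth (crop ~(366,352)). I'll come down close, then compare cap and jar by fixed-radius arc fits in that one camera.

```bash
python3 -m inch '[[-0.04,-0.15,-0.5,0,5],[0,0,-0.6,0,5],[0,0,-0.5,0,5],[0,0,0,0,5],[0,0,0,0,5]]'
cat > fit.py <<'E'
from h import *
from scipy.optimize import least_squares
def fitarcs():
    tp=r.get_state()["tool_pos"];w=snap("scene");c=cloud(w);z=c[...,2];im=w["pixels"].astype(int)
    d=np.hypot(c[...,0]-.492,c[...,1]+.149)
    e0=tp[2]-.0445
    wh=(im.max(-1)-im.min(-1)<30)&(im.min(-1)>70)&(d<.045)&(z>e0+.003)&(z<e0+.019)
    br=(im[...,0]-im[...,2]>30)&(d<.04)&(z>.03)&(z<.06)
    nk=(im[...,0]-im[...,2]>25)&(d<.026)&(z>.074)&(z<.086)
    for n,m,rad in(("cap",wh,.0325),("jar",br,.033),("neck",nk,.02)):
        P=c[m]
        if len(P)<10: print(n,len(P));continue
        f=lambda q:np.hypot(P[:,0]-q[0],P[:,1]-q[1])-rad
        o=least_squares(f,[.492,-.149],loss="soft_l1",f_scale=.001);print(n,len(P),o.x.round(4),"rms",np.sqrt((f(o.x)**2).mean()).round(4))
    print("tcp",tp.round(4),r.get_state()["contact_force"].round(1));return w,c
E
python3 - <<'E'
from fit import *
fitarcs()
E
```

```text
clock: 5.9
tool_pos: [0.4925, -0.1477, 0.1503]
eef_rot: [0.902, 0.431, 0.0, -0.0]
contact_force: [-0.6, -0.1, -0.6]
opening: 0.156
cap 192 [ 0.4901 -0.1494] rms 0.0044
jar 188 [ 0.4915 -0.1488] rms 0.001
neck 60 [ 0.4955 -0.1453] rms 0.0023
tcp [ 0.4925 -0.1477  0.1503] [-0.3  0.2 -1.2]
```

```bash
sed -i 's/e0+.019/e0+.013/; s/min(-1)>70/min(-1)>40/' fit.py
python3 - <<'E'
from fit import *
w,c=fitarcs()
tp=r.get_state()["tool_pos"];d=np.hypot(c[...,0]-.492,c[...,1]+.149);im=w["pixels"].astype(int);z=c[...,2]
m=(d<.04)&(z>.1)&(z<.14)&(im.max(-1)-im.min(-1)<30)&(im.min(-1)>60)
print(np.percentile(z[m],[1,10,30,50,70,90,99]).round(4))
D=c[m&(z>.122)];h=cv2.convexHull((D[:,:2]*1000).astype(np.float32));print("deck",len(D),cv2.minEnclosingCircle(h),cv2.fitEllipse(h))
u,v=map(int,px(w,[.492,-.149,.11]));save("s4c",cv2.resize(w["pixels"][v-50:v+50,u-60:u+60],(720,600),interpolation=2))
E
```

```text
cap 89 [ 0.4905 -0.1492] rms 0.001
jar 183 [ 0.4912 -0.1491] rms 0.001
neck 58 [ 0.495  -0.1449] rms 0.0022
tcp [ 0.4926 -0.1482  0.1506] [ 0.2 -0.9 -1.4]
[0.1051 0.11   0.1189 0.1245 0.1258 0.1277 0.1387]
deck 249 ((492.4104919433594, -147.1164093017578), 31.964845657348633) ((492.01715087890625, -147.19485473632812), (62.23860168457031, 63.15142059326172), 7.986312389373779)
```

Arc fits agree to 0.1 mm in y and 0.7 mm in x, with rms 1 mm each. I'm going down onto the ridges gently.

```bash
python3 -m inch '[[0.02,0,-0.2,0,5],[0,0,-0.2,0,5],[0,0,-0.08,0,5],[0,0,0,0,5],[0,0,0,0,5]]'
python3 -m inch '[[0,0,-0.04,0,5],[0,0,0,0,5],[0,0,-0.04,0,5],[0,0,0,0,5]]'
python3 - <<'E'
from h import *
s=r.get_state();print(s["tool_pos"],s["contact_force"],s["moment"])
E
```

```text
clock: 6.5
tool_pos: [0.4924, -0.1493, 0.1382]
eef_rot: [0.903, 0.43, -0.0, -0.0]
contact_force: [0.6, 0.6, -1.2]
opening: 0.158
clock: 6.9
tool_pos: [0.4924, -0.1493, 0.1362]
eef_rot: [0.903, 0.43, 0.0, -0.0]
contact_force: [0.2, 0.6, -0.7]
opening: 0.158
[ 0.49240074 -0.14925509  0.13617709] [ 0.19414543  0.5881595  -0.73808421] [ 0.00053227  0.05927315 -0.05635339]
```

```bash
python3 -m inch '[[0,0,-0.03,0,5],[0,0,0,0,5],[0,0,0,0,5]]'
python3 -m inch '[[0,0,-0.03,0,5],[0,0,0,0,5],[0,0,0,0,5]]'
python3 -m inch '[[0,0,-0.03,0,5],[0,0,0,0,5],[0,0,0,0,5]]'
```

```text
clock: 7.2
tool_pos: [0.4924, -0.1493, 0.1355]
eef_rot: [0.903, 0.43, -0.0, 0.0]
contact_force: [-0.5, 0.2, -1.3]
opening: 0.156
clock: 7.5
tool_pos: [0.4925, -0.1493, 0.135]
eef_rot: [0.903, 0.43, 0.0, 0.0]
contact_force: [-1.0, -0.6, 3.6]
opening: 0.153
clock: 7.8
tool_pos: [0.4925, -0.1493, 0.1348]
eef_rot: [0.903, 0.43, 0.0, 0.0]
contact_force: [-2.0, 1.3, 9.9]
opening: 0.154
```

Ridge contact at about 0.135, as expected. I'm easing off to about 4 N and turning back.

```bash
python3 -m inch '[[0,0,0.02,0,5],[0,0,0,0,5]]'
for i in 1; do python3 -m inch '[[0,0,0,0.5,5],[0,0,0,0.5,5],[0,0,0,0,5]]'; python3 -m inch '[[0,0,0,0.5,5],[0,0,0,0.5,5],[0,0,0,0,5]]';python3 -m inch '[[0,0,0,0.5,5],[0,0,0,0.5,5],[0,0,0,0,5]]'; done | grep -v -e opening -e clock
```

```text
clock: 8.0
tool_pos: [0.4925, -0.1493, 0.1349]
eef_rot: [0.903, 0.43, 0.0, 0.0]
contact_force: [-1.4, -0.0, 8.3]
opening: 0.154
tool_pos: [0.493, -0.1495, 0.1349]
eef_rot: [0.879, 0.477, 0.001, 0.0]
contact_force: [-0.2, -0.4, 6.6]
tool_pos: [0.4932, -0.1495, 0.1349]
eef_rot: [0.853, 0.523, 0.001, 0.001]
contact_force: [0.2, 1.2, 5.7]
tool_pos: [0.4933, -0.1494, 0.1349]
eef_rot: [0.824, 0.566, 0.001, 0.001]
contact_force: [-0.8, 0.7, 5.1]
```

```bash
(python3 -m inch '[[0,0,0,0.5,5],[0,0,0,0.5,5],[0,0,0,0,5]]'; python3 -m inch '[[0,0,0,0.5,5],[0,0,0,0.5,5],[0,0,0,0,5]]';python3 -m inch '[[0,0,0,0.5,5],[0,0,0,0.5,5],[0,0,0,0,5]]')| grep -v -e opening -e clock
python3 -c "
from plant import r;s=r.get_state();print(s['moment'],s['q'])"
```

```text
tool_pos: [0.4933, -0.1494, 0.135]
eef_rot: [0.793, 0.609, 0.001, 0.001]
contact_force: [-0.0, -0.3, 6.2]
tool_pos: [0.4933, -0.1494, 0.1349]
eef_rot: [0.76, 0.65, 0.001, 0.001]
contact_force: [0.5, 0.7, 5.6]
tool_pos: [0.4934, -0.1494, 0.1349]
eef_rot: [0.725, 0.688, 0.001, 0.001]
contact_force: [0.4, 0.1, 5.4]
[0.03417776 0.02965164 0.01953565] [ 0.22714843  0.744335   -0.03666149  2.0064383   0.06473311  0.38968224
  0.08818935]
```

```bash
(python3 -m inch '[[0,0,0,0.5,5],[0,0,0,0.5,5],[0,0,0,0,5]]'; python3 -m inch '[[0,0,0,0.5,5],[0,0,0,0.5,5],[0,0,0,0,5]]';python3 -m inch '[[0,0,0,0.5,5],[0,0,0,0.5,5],[0,0,0,0,5]]')| grep -v -e opening -e clock
python3 -c "
from plant import r;s=r.get_state();print(s['moment'],s['q'])"
```

```text
tool_pos: [0.4934, -0.1494, 0.1349]
eef_rot: [0.689, 0.725, 0.001, 0.001]
contact_force: [1.2, -0.6, 5.7]
tool_pos: [0.4932, -0.1492, 0.1347]
eef_rot: [0.65, 0.76, 0.001, 0.001]
contact_force: [1.2, 0.4, 4.0]
tool_pos: [0.4917, -0.1493, 0.134]
eef_rot: [0.61, 0.793, -0.0, -0.001]
contact_force: [0.7, 1.3, -0.0]
[-0.13415731  0.00684541 -0.01365857] [ 0.27190192  0.74581585 -0.10952677  2.00591225  0.19099576  0.40103252
  0.27428799]
```

The force vanished, so the lugs are over the starts. I'm lowering in.

```bash
(python3 -m inch '[[0,0,-0.04,0.3,5],[0,0,-0.04,0,5],[0,0,0,0,5]]'; python3 -m inch '[[0,0,-0.04,0,5],[0,0,-0.04,0,5],[0,0,0,0,5]]')| grep -v -e opening -e clock
python3 -c "
from plant import r;s=r.get_state();print(s['moment'])"
```

```text
tool_pos: [0.4921, -0.1492, 0.1321]
eef_rot: [0.597, 0.802, -0.0, -0.0]
contact_force: [0.1, -0.5, -1.0]
tool_pos: [0.4924, -0.1492, 0.1304]
eef_rot: [0.597, 0.803, -0.0, -0.0]
contact_force: [-0.1, 0.3, -0.2]
[-0.07204232  0.03222225 -0.00047146]
```

```bash
(python3 -m inch '[[0,0,-0.04,0,5],[0,0,-0.02,0,5],[0,0,0,0,5]]'; python3 -m inch '[[0,0,-0.04,0,5],[0,0,0,0,5],[0,0,0,0,5]]'; python3 -m inch '[[0,0,-0.03,0,5],[0,0,0,0,5],[0,0,0,0,5]]')| grep -v -e opening -e clock
python3 -c "
from plant import r;s=r.get_state();print(s['moment'])"
```

```text
tool_pos: [0.4924, -0.1492, 0.1289]
eef_rot: [0.597, 0.803, 0.0, -0.0]
contact_force: [0.4, -0.2, -0.8]
tool_pos: [0.4924, -0.1493, 0.128]
eef_rot: [0.597, 0.803, 0.0, 0.0]
contact_force: [0.0, -0.5, -0.8]
tool_pos: [0.4924, -0.1493, 0.1272]
eef_rot: [0.597, 0.803, 0.0, 0.0]
contact_force: [-0.4, -0.0, -1.0]
[-0.08771171  0.0763261  -0.01080256]
```

```bash
(python3 -m inch '[[0,0,-0.03,0,5],[0,0,0,0,5],[0,0,0,0,5]]'; python3 -m inch '[[0,0,-0.02,0,5],[0,0,0,0,5],[0,0,0,0,5]]')| grep -v -e opening -e clock
python3 -c "
from plant import r;s=r.get_state();print(s['moment'])"
```

```text
tool_pos: [0.4925, -0.1493, 0.1266]
eef_rot: [0.597, 0.803, 0.0, 0.0]
contact_force: [0.9, 0.7, 1.6]
tool_pos: [0.4926, -0.1493, 0.1264]
eef_rot: [0.597, 0.803, 0.0, 0.0]
contact_force: [-0.2, -0.3, 5.1]
[-0.05405331  0.23285448 -0.06465069]
```

Clicked: the floor is at TCP 0.1266, so the cap is at about -15.5 mm. I'm screwing forward.

```bash
(python3 -m inch '[[0,0,0.01,-0.5,5],[0,0,0,-0.5,5],[0,0,0,0,5]]'; python3 -m inch '[[0,0,0,-0.5,5],[0,0,0,-0.5,5],[0,0,0,0,5]]'; python3 -m inch '[[0,0,0,-0.5,5],[0,0,0,-0.5,5],[0,0,0,0,5]]')| grep -v -e opening -e clock
python3 -c "
from plant import r;s=r.get_state();print(s['moment'])"
```

```text
tool_pos: [0.4926, -0.1493, 0.1263]
eef_rot: [0.638, 0.77, 0.0, 0.0]
contact_force: [0.2, -0.2, 0.4]
tool_pos: [0.4923, -0.1492, 0.1261]
eef_rot: [0.677, 0.736, -0.0, -0.0]
contact_force: [1.0, -0.3, -0.7]
tool_pos: [0.4923, -0.1492, 0.1261]
eef_rot: [0.714, 0.7, -0.0, -0.0]
contact_force: [1.6, -0.3, -0.8]
[-0.04751819  0.08289446  0.05153577]
```

```bash
(python3 -m inch '[[0,0,-0.016,-0.5,5],[0,0,-0.016,-0.5,5],[0,0,0,0,5]]'; python3 -m inch '[[0,0,-0.008,-0.5,5],[0,0,-0.008,-0.5,5],[0,0,0,0,5]]'; python3 -m inch '[[0,0,-0.008,-0.5,5],[0,0,-0.008,-0.5,5],[0,0,0,0,5]]')| grep -v -e opening -e clock
python3 -c "
from plant import r;s=r.get_state();print(s['moment'])"
```

```text
tool_pos: [0.4923, -0.1492, 0.1253]
eef_rot: [0.75, 0.662, -0.0, -0.0]
contact_force: [-0.0, 0.3, -0.9]
tool_pos: [0.4924, -0.1492, 0.125]
eef_rot: [0.783, 0.622, -0.0, -0.0]
contact_force: [0.3, -0.2, -0.9]
tool_pos: [0.4924, -0.1492, 0.1246]
eef_rot: [0.815, 0.58, -0.0, -0.0]
contact_force: [-0.0, 0.0, -1.2]
[-0.07658231  0.06887113 -0.00874678]
```

```bash
for k in 1; do python3 -m inch '[[0,0,-0.008,-0.5,5],[0,0,-0.008,-0.5,5],[0,0,0,0,5]]'; python3 -c "
from plant import r;print(r.get_state()['moment'][2])"; python3 -m inch '[[0,0,-0.004,-0.5,5],[0,0,-0.004,-0.5,5],[0,0,0,0,5]]';python3 -c "
from plant import r;print(r.get_state()['moment'][2])"; python3 -m inch '[[0,0,0,-0.5,5],[0,0,0,-0.5,5],[0,0,0,0,5]]';python3 -c "
from plant import r;print(r.get_state()['moment'])"; done| grep -v -e opening -e clock
```

```text
tool_pos: [0.4924, -0.1492, 0.1242]
eef_rot: [0.844, 0.537, -0.0, 0.0]
contact_force: [0.5, -0.3, -1.3]
0.0495655065754033
tool_pos: [0.4924, -0.1492, 0.124]
eef_rot: [0.871, 0.492, -0.0, 0.0]
contact_force: [-0.1, -0.4, -0.9]
0.0075131455972116835
tool_pos: [0.4924, -0.1492, 0.124]
eef_rot: [0.895, 0.446, -0.0, 0.0]
contact_force: [0.1, 0.6, -0.5]
[-0.0542984   0.12673655  0.02861942]
```

```bash
for k in 1; do python3 -m inch '[[0,0,-0.008,-0.5,5],[0,0,-0.008,-0.5,5],[0,0,0,0,5]]'; python3 -c "
from plant import r;print(r.get_state()['moment'][2])"; python3 -m inch '[[0,0,-0.008,-0.5,5],[0,0,-0.008,-0.5,5],[0,0,0,0,5]]';python3 -c "
from plant import r;print(r.get_state()['moment'])"; done| grep -v -e opening -e clock
```

```text
tool_pos: [0.4926, -0.1493, 0.1238]
eef_rot: [0.917, 0.398, 0.0, 0.0]
contact_force: [0.7, -0.2, 2.0]
-0.028897478298346813
tool_pos: [0.4928, -0.1494, 0.1237]
eef_rot: [0.937, 0.349, 0.0, 0.0]
contact_force: [-0.9, 0.7, 6.0]
[-0.00663588  0.13669359 -0.04828337]
```

```bash
for k in 1; do python3 -m inch '[[0,0,0,-0.5,5],[0,0,0,-0.5,5],[0,0,0,0,5]]'; python3 -c "
from plant import r;print(r.get_state()['moment'][2])"; python3 -m inch '[[0,0,0,-0.5,5],[0,0,0,0,5]]';python3 -c "
from plant import r;print(r.get_state()['moment'])"; done| grep -v -e opening -e clock
```

```text
tool_pos: [0.4929, -0.1493, 0.1236]
eef_rot: [0.954, 0.3, 0.0, 0.0]
contact_force: [0.8, 0.9, 5.7]
-0.03816652366776097
tool_pos: [0.4929, -0.1493, 0.1236]
eef_rot: [0.961, 0.275, 0.0, 0.0]
contact_force: [1.3, 1.0, 5.6]
[0.00624833 0.09212797 0.03639755]
```

```bash
M='from plant import r;s=r.get_state();print(s["moment"][2].round(3),s["contact_force"].round(1),s["tool_pos"].round(4))'; 
python3 -m inch '[[0,0,0,-0.5,5],[0,0,0,0,5]]'>/dev/null; python3 -c "$M"
python3 -m inch '[[0,0,0,-0.5,5],[0,0,0,0,5]]'>/dev/null; python3 -c "$M"
python3 -m inch '[[0,0,0,-0.5,5],[0,0,0,0,5]]'; python3 -c "$M"
```

```text
0.036 [0.7 0.6 4.8] [ 0.4929 -0.1492  0.1235]
0.06 [1.  0.8 5.7] [ 0.4929 -0.1492  0.1234]
clock: 17.2
tool_pos: [0.4929, -0.1491, 0.1234]
eef_rot: [0.98, 0.2, 0.0, 0.0]
contact_force: [1.0, 0.5, 4.2]
opening: 0.155
0.532 [1.  0.5 4.2] [ 0.4929 -0.1491  0.1234]
```

```bash
M='from plant import r;s=r.get_state();print(s["moment"].round(3),s["contact_force"].round(1),s["tool_pos"].round(4),s["eef_rot"].round(3))'; 
python3 -m inch '[[0,0,0,0,5],[0,0,0,0,5]]'>/dev/null; python3 -c "$M"
python3 -m inch '[[0,0,0.008,0,5],[0,0,0,0,5]]'>/dev/null; python3 -c "$M"
```

```text
[ 0.054 -0.066  0.662] [ 0.5 -1.1  5. ] [ 0.4929 -0.1492  0.1234] [0.98 0.2  0.   0.  ]
[ 0.069 -0.284  0.681] [2.2 1.1 2.9] [ 0.4929 -0.1491  0.1234] [0.98  0.199 0.    0.   ]
```

Snug at about 0.66 N m. I'm releasing and backing off.

```bash
python3 -m inch '[[0,0,0,0,40],[0,0,0,0,40],[0,0,0,0,40],[0,0,0,0,40]]'
python3 -m inch '[[0,0,0.3,0,40],[0,0,1,0,40],[0,0,1,0,40],[0,0,1,0,40],[0,0,1,0,40]]'
python3 -m inch '[[0,0.9,0.5,0,40],[0,1,0,0,40],[0,1,0,0,40],[0,1,0,0,40],[0,1,0,0,40]]'
python3 -m inch '[[0,1,0,0,40],[0,1,0,0,40],[0,1,0,0,40],[0,0,0,0,40]]'
python3 - <<'E'
from fit import *
for n in("top","scene"):
    w=snap(n);c=cloud(w);z=c[...,2];im=w["pixels"].astype(int)
    m=(np.hypot(c[...,0]-.492,c[...,1]+.149)<.045)&(im.max(-1)-im.min(-1)<35)&(im.min(-1)>70)
    D=c[m&(z>.092)&(z<.109)];B=c[m&(z>.118)&(z<.135)]
    A=np.c_[D[:,:2]-D[:,:2].mean(0),np.ones(len(D))];k=np.linalg.lstsq(A,D[:,2],rcond=None)[0]
    print(n,len(D),"deck z",np.median(D[:,2]),"slope",k[:2],cv2.minEnclosingCircle((D[:,:2]*1000).astype(np.float32)),"bar",len(B),np.median(B[:,2]),cv2.minAreaRect((B[:,:2]*1000).astype(np.float32)))
    u,v=map(int,px(w,[.492,-.149,.1]));save(n+"5",cv2.resize(w["pixels"][v-50:v+50,u-60:u+60],(720,600),interpolation=2)); save(n+"5full",w["pixels"])
E
```

```text
clock: 18.0
tool_pos: [0.4919, -0.1493, 0.1232]
eef_rot: [0.98, 0.197, -0.0, -0.0]
contact_force: [0.2, 0.1, 0.2]
opening: 0.451
clock: 18.5
tool_pos: [0.4921, -0.1493, 0.2324]
eef_rot: [0.98, 0.197, -0.0, -0.0]
contact_force: [0.7, 0.8, -0.6]
opening: 0.455
clock: 19.0
tool_pos: [0.4922, -0.0258, 0.244]
eef_rot: [0.98, 0.197, 0.0, -0.0]
contact_force: [0.1, 0.3, -0.6]
opening: 0.456
clock: 19.4
tool_pos: [0.4922, 0.0522, 0.2436]
eef_rot: [0.98, 0.2, 0.0, -0.001]
contact_force: [-0.1, -0.2, -0.1]
opening: 0.457
top 456 deck z 0.09917054043761642 slope [-0.00528257 -0.00203254] ((490.7867736816406, -149.8888702392578), 32.08317565917969) bar 124 0.12492962282720288 ((490.6537780761719, -149.88677978515625), (43.35321807861328, 14.217489242553711), 24.139612197875977)
scene 335 deck z 0.09840344984371396 slope [-0.0171597  -0.03354087] ((490.8545837402344, -148.7869873046875), 33.81488800048828) bar 106 0.12369201348837455 ((491.64202880859375, -147.2740478515625), (44.574241638183594, 15.168730735778809), 26.117076873779297)
```

View pics/scene5.png

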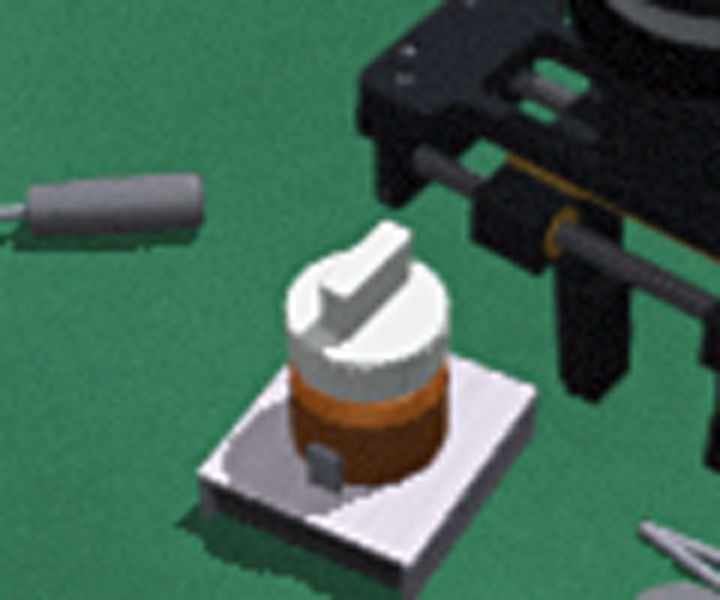

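The cap sits level on the jar (crop ~(368,310)), the jaws are clear, and the neighbours are in place. Deck height is 0.098–0.099 m against the expected home height of 0.100 m. I'm handing in.

```bash
python3 -c "
from plant import r;print(r.finish_job(),r.get_state()['clock'])"
```

```text
the job is handed in; nothing more can be done
the job is handed in; nothing more can be done
```

The white cap is on the jar, screwed home and snug. I let go, backed the arm off and handed the job in at about 19.5 s; no verdict was reported.

- **Fitting:** I set the cap on the ridges and turned it back about 56° under 4–8 N, so the first part was above the 2–5 N asked. The first touch peaked at about 10 N. It dropped about 8.5 mm into the thread start. Screwing it 84° forward brought the moment up from 0.06 to 0.53 N m.
- **Overtightness:** The moment then settled at 0.66–0.68 N m, slightly over the 0.1–0.6 N m snug band. That could mean it was just touching the hard stop.
- **Final position:** The deck measured 98.4–99.2 mm high against an expected 100 mm, which is within the camera error. The top view has the cap within 1 mm of the jar axis and level to 0.006 rad.
- **Disagreement:** The scene view gave a tilt of 0.04 rad, from noisier points, and its bar centre was about 2 mm off in y. Both are still inside the limits.
- **Not measured:** I had no direct reading of the force between cap and jar, so I inferred it from the moment. I judged the other items unmoved from the final close-up, which shows only the nearest ones, and from never having touched them.

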